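Pin the bedside display to its desk bracket

ROBOT

A 7-joint arm with a two-finger parallel gripper is mounted at the origin on the work surface. World frame = base frame: x ahead of the robot, y to its left, z up, the work surface at z = 0. Lengths are in m, angles in rad, forces in N, time in s.
With the tool pointing down it reaches from about 0.4 to 0.9 m from the base axis. Payload 5.5 kg.
Tool frame: the origin (TCP) lies at the very end of the fingers, on their centre line; the grasp point (between the pads) lies 19 mm behind it; z points along the fingers, y is the line along which they close (so a half turn about z gives the same grasp; the last joint's range is limited). The gripper opens to 85 mm and grips with 20 to 120 N. Pads are 22 mm wide; open, the fingers measure 114 mm over their backs; the gripper's body (76 mm by 85 mm) begins 54 mm behind the grasp point. The pads swing forward as they close: fully open they stand 13 mm farther back than shut.
Start: joints at [0.263, 0.501, -0.427, 1.55, 0.221, 1.138, -0.21], TCP at [0.65, 0, 0.231] pointing down, gripper open.
Joint ranges: [-2.88, 2.88], [-0.31, 2.03], [-1.54, 1.56], [0.2, 2.42], [-1.41, 4.55], [0.19, 2.02], [-2.57, 2.57]. Speed limits (rad/s): [2.57, 2.57, 3.14, 3.14, 3.14, 3.14, 3.14].

INTERFACE

Orientations are given as a unit quaternion [x, y, z, w].
In Python, from station import robot gives the robot as it stands.
- The arm moves only by the tool carry_out, never from a script. Its arguments are lists of equal length, an entry for each row: "twist": the turn, a rotation vector about the tool's x, y, z as a fraction of full scale, a list of three; "delta_pos": the shift along the tool's x, y, z as a fraction of full scale, a list of three; "gripper": the gripper's target within -1 to 1 (fully open at 1, half-way at 0, shut at -1). In form: {"twist": [[wx, wy, wz], ...], "delta_pos": [[dx, dy, dz], ...], "gripper": [gripper, ...]}. A call has 1 to 20 rows; each row shifts and turns the commanded pose from where the row before left it, along the tool's axes as they then stand; what a row does not reach is not made up. Full scale, the value 1, is 75 cm for a shift and pi/2 rad for a turn. A row lasts 1/10 s, in which the tool goes at most 50 mm and 8.59 degrees, less where a joint would pass 70% of its speed; a pose out of reach is approached as far as the arm can. A call with a number of a shift or a turn outside -1 to 1 is refused whole. A call with a gripper value outside its range is refused whole. The fingers move at their own pace and stop on an object; "grip_force" is the grip in N (left out, the last holds). Time passes only in rows, so rows that do not move let the fingers close. It gives the time, the measured TCP pose, the force, the opening and the grip force at its end, in the units of the state.
- robot.get_state(): the state, without advancing time (a new reading comes with each control period).
- robot.capture(name): name is "scene" or "side" or "wrist"; returns a dict with "img" (480x640x3 uint8, red, green, blue), "intrinsics" (3x3 intrinsics, pixels), "rvec" (rotation vector, rad) and "tvec" (3), from world to camera coordinates, as OpenCV has them. Camera axes: x right, y down, z forward; pixel columns grow to the right and rows downward; lengths in m; the calibration is good to about 2 mm. A picture is of the moment at which its call begins. There is no depth.
- robot.sign_off(): hands the job in; it is judged then, once.
The state is a dict: "t": time; "qpos": joint angles; "qd": joint speeds; "tau": joint torques, N m; "tool_pos": TCP position; "orientation": TCP orientation; "contact_force": force on the tool from outside, world axes, zero at the start; "moment": the same for the moment, N m; "opening": finger opening in m; "grasp_force": force on a finger pad.
Only numpy, scipy, OpenCV 4.12 (cv2) and the standard library are available. Lean on these libraries where they do the work, as an engineer would, in place of code of your own. Each camera call takes 0.05 s, during which the arm holds its last target. There are 200 camera calls.

TASK

The small display's sliding foot has come unpinned from its desk bracket. Slide the foot back until its knuckle is over the hidden knuckle of the bracket, then take the hinge pin out of the pen stand and thread it down through both, feeling for the lower hole, until its collar sits flush on the top knuckle, and let go. Be gentle: never press or wedge the pin against the hinge with more than 50 N, and leave the other things on the desk, the two markers included, where they are.

Things in the scene. Friction and masses are not known exactly. Their poses are not given: they have to be found in the camera images.
- bracket: the display mount's desk bracket: a fixed aluminium track 140 x 430 mm, 36 mm high, bolted to the desk and mostly covered by the display's foot. Origin on the desk, on the track's centre line, at the foot's zero position; its y axis is the direction in which the foot slides.
- strip_mid (a point): middle of the hidden steel strip inside the bracket: top 32 mm over the desk, 20 mm thick, flat, 12 mm free below. Its one hole is the lower knuckle: vertical, 14 mm with 1.5 mm chamfer, on the track's centre line, anywhere from 12 mm on the -y to 12 mm on the +y side of this point. Which, is not measured and hardly seen: feel for it. Axes as the bracket's. The strip does not move.
- foot (a joint): place of the white sliding foot along the bracket's y axis, m; 0 = its knuckle exactly over the bracket's origin; travel -0.09 to +0.03, starts from -0.085 to -0.035. Slides stiffly (about 3 N), stays where it is left. Its plate is 110 mm wide, from 90 mm on the -y to 200 mm on the +y side of its knuckle, its top 44 mm over the desk.
- knuckle (a point): centre of the hole's mouth on the foot's knuckle, a 34 x 34 mm square steel block standing 24 mm proud of the foot's plate, top 68 mm over the desk, sides parallel to the bracket's x and y; it can be gripped from above. Vertical through hole 14 mm, countersunk 4 mm, 32 mm long, ending 4 mm above the strip. Moves with the foot; axes as the bracket's, z up.
- display (a point): centre of the small white display fixed on the foot: 130 mm wide along the bracket's y, up to 185 mm above the desk. Its edge nearest to the knuckle is 75 mm from the knuckle's axis, on the +y side.
- pin: the hinge pin, about 80 g: round steel shank 12 mm thick, 62 mm long, 1.5 mm chamfered tip; above it a round collar 28 mm wide, 5 mm thick; on top an upright flat grip tab. 101 mm in all. Origin at the centre of the tip, z up to the tab. It starts tab up in one of the pen stand's holes, collar on the stand, tip 8 mm over the desk. Seated in the hinge, its tip is 6 mm over the desk.
- pin_tab (a point): centre of the pin's grey grip tab: 12 mm thick (pin's x), 30 mm wide (pin's y), 34 mm tall; 84 mm above the tip, 17 mm above the collar's top. Axes as the pin's.
- pin_tip (a point): centre of the tip face of the pin's shank; axes as the pin's
- pin_seat (a point): centre of the collar's underside on the pin's axis, 62 mm from the tip; axes as the pin's
- stand: fixed grey pen stand block, 70 x 170 x 70 mm high, three vertical 16 mm holes on its long (y) axis at -55, 0 and +55 mm, open down to the desk. Origin at the centre of its underside. The pin and two marker pens stand in the holes, in any order.
- marker_a: white marker pen with a dark cap, 14 mm thick, 125 mm tall, standing in the pen stand; origin at the centre of its underside; a bystander
- marker_b: all-white marker pen, 14 mm thick, 125 mm tall, standing in the pen stand; origin at the centre of its underside; a bystander
- mouse: black computer mouse, 100 x 58 x 33 mm; origin at the centre of its underside; a bystander
- calculator: grey desk calculator, 120 x 75 x 14 mm; origin at the centre of its underside; a bystander
- mug: white mug, 76 mm wide, 90 mm tall; origin at the centre of its underside; a bystander
- jar: small white medicine jar, 48 mm wide, 75 mm tall; origin at the centre of its underside; a bystander
- stapler: black stapler, 130 x 32 x 54 mm; origin at the centre of its underside; a bystander
- notebook: thick ruled notebook, 150 x 210 x 14 mm; origin at the centre of its underside; a bystander

How it is judged:
By the outcome, as a careful person would: the job done as asked, in the order asked, and still so for the second after the job is handed in, with the robot touching nothing.
It also fails if it takes over 72 s, if anything falls off the work surface, if the arm or the gripper's body presses on something with over 40 N, if the wrist force passes 120 N, or if a joint passes its speed limit or range.

## Working session

There is one attempt and no reset: what is moved stays moved. The work goes in short steps, Python scripts to look and compute and a tool call to move; the robot and the scene stay as the last step left them, time stands still between calls to the robot, and variables do not carry over. Pictures are saved under pics/ and viewed, at most 10 in all, crops included, and the job is handed in when it is done.

Besides the shell and the picture viewer there is one more tool, called as name(argument=value, ...) on one line, values as JSON. carry_out: Moves the arm, as the interface text tells. Shift numbers are shares of 75 cm and turn numbers shares of pi/2 rad, none past 1 either way. Its arguments: {"type":"object","properties":{"twist":{"type":"array","items":{"type":"array","items":{"type":"number","minimum":-1,"maximum":1}}},"delta_pos":{"type":"array","items":{"type":"array","items":{"type":"number","minimum":-1,"maximum":1}}},"gripper":{"type":"array","items":{"type":"number"}},"grip_force":{"type":"number"}},"required":["twist","delta_pos","gripper"]}

```bash
mkdir -p pics; cat > h.py <<'E'
import numpy as np, cv2
from scipy.spatial.transform import Rotation as R
from station import robot
def cap(n,f=None):
    c=robot.capture(n)
    if f: cv2.imwrite('pics/'+f,c['img'][:,:,::-1])
    c['R']=cv2.Rodrigues(np.array(c['rvec'],float))[0]; c['t']=np.array(c['tvec'],float).ravel(); c['K']=np.array(c['intrinsics'],float)
    c['C']=-c['R'].T@c['t']
    return c
def ray(c,u,v): return c['R'].T@np.linalg.inv(c['K'])@np.array([u,v,1.])
def onz(c,u,v,z):
    d=ray(c,u,v); return c['C']+d*(z-c['C'][2])/d[2]
def proj(c,p):
    q=c['K']@(c['R']@np.array(p,float)+c['t']); return q[:2]/q[2]
def st():
    s=robot.get_state(); print(s['t'],np.round(s['tool_pos'],4),np.round(s['orientation'],4),np.round(s['contact_force'],1),np.round(s['moment'],2),s['opening'],s['grasp_force']); return s
E
python3 - <<'E'
from h import *
st()
for n in ('scene','side','wrist'):
    c=cap(n,n+'0.png'); print(n,c['C'].round(3),c['K'][0,0],c['R'].round(3).tolist())
    np.savez('pics/'+n+'0.npz',**{k:c[k] for k in('img','R','t','K','C')})
E
```

```text
0.0 [ 0.6493 -0.      0.2302] [ 7.071e-01  7.071e-01 -7.000e-04 -7.000e-04] [ 0.3 -0.8  0.8] [-0.01 -0.03  0.02] 0.08507890297688034 0.0
scene [ 1.393 -0.204  0.956] 513.8642472731876 [[0.284, 0.959, -0.001], [0.646, -0.192, -0.739], [-0.709, 0.209, -0.674]]
side [0.321 1.121 1.083] 587.906101833838 [[-0.989, -0.149, -0.017], [-0.085, 0.651, -0.755], [0.123, -0.745, -0.656]]
wrist [0.649 0.073 0.373] 371.99896334358533 [[1.0, 0.002, -0.002], [0.002, -0.959, 0.284], [-0.001, -0.284, -0.959]]
```

View pics/scene0.png

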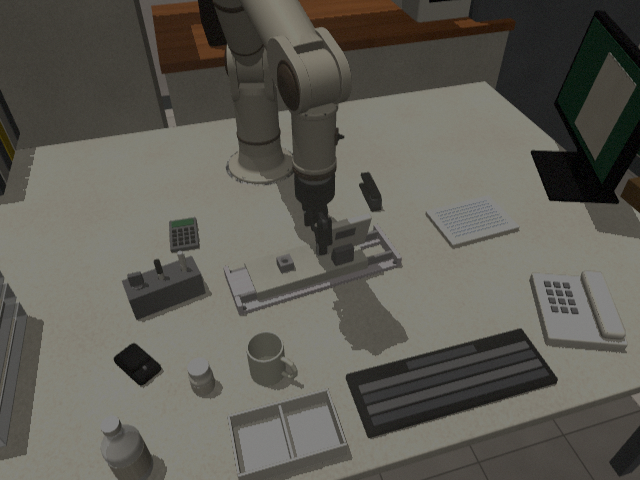

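View pics/side0.png

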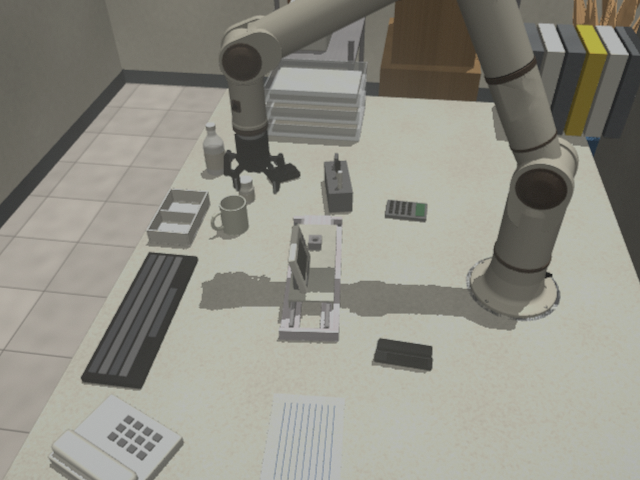

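The scene picture shows the bracket around (310,270), the knuckle at about (285,262), and the pen stand at (165,287). In the side picture the knuckle is at (315,241) and the stand at (338,185). Next I'll enlarge both regions.

```bash
python3 - <<'E'
import cv2,numpy as np
a=cv2.imread('pics/scene0.png')[220:320,110:410]; b=cv2.imread('pics/side0.png')[145:345,270:370]
a=cv2.resize(a,None,fx=2.6,fy=2.6,interpolation=cv2.INTER_CUBIC)
b1=cv2.resize(b[0:110],None,fx=3,fy=3,interpolation=cv2.INTER_CUBIC)
b2=cv2.resize(b[90:200],None,fx=3,fy=3,interpolation=cv2.INTER_CUBIC)
im=np.zeros((600,780,3),np.uint8); im[:260]=a; im[265:595,:300]=b1; im[265:595,310:610]=b2
cv2.imwrite('pics/crop1.png',np.clip(im*1.4,0,255).astype(np.uint8))
E
```

```text
(no output)
```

View pics/crop1.png

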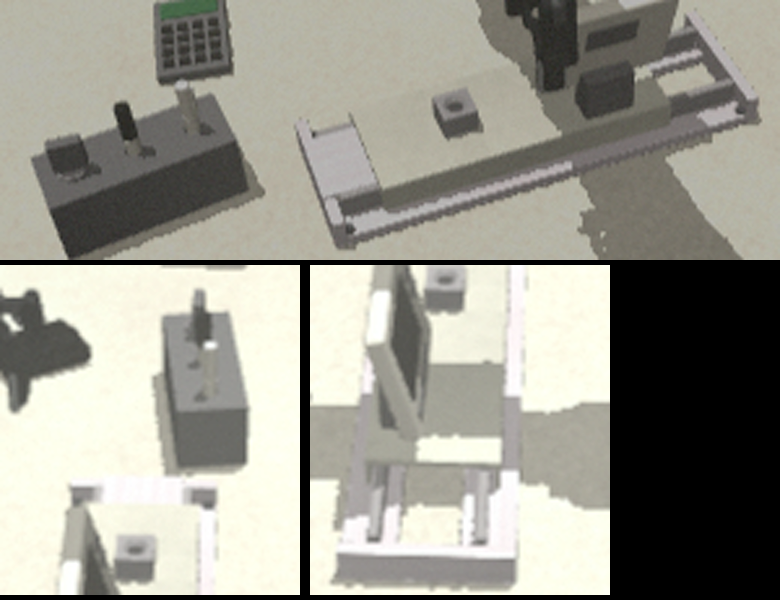

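The crops show the pin at scene (136,280), in the stand hole farthest from the display, with a marker in each of the other two holes. The knuckle's hole is at scene (285,260).

```bash
cat >> h.py <<'E'
def load(n):
    c=dict(np.load(n)); return c
E
python3 - <<'E'
from h import *
s=load('pics/scene0.npz'); d=load('pics/side0.npz')
S=lambda x,y:(110+x/2.6,220+y/2.6)
D=lambda x,y:(270+x/3,145+(y-265)/3)
print('knuckle',onz(s,*S(455,106),.068),onz(d,*D(136,548),.068))
print('tabtop',onz(s,*S(67,138),.109), onz(d,*D(200,293),.109))
print('collar',onz(s,*S(70,172),.072))
print('markers',onz(s,*S(122,105),.125),onz(s,*S(183,85),.125),onz(d,*D(210,345),.125))
for p in [(33,160),(58,204),(248,140),(212,96)]: print('stand top',onz(s,*S(*p),.07)[:2])
for p in [(345,232),(757,108),(298,120),(690,14)]: print('track top s',onz(s,*S(*p),.036)[:2])
D2=lambda x,y:(270+(x-310)/3,235+(y-265)/3)
for p in [(337,552),(515,550)]: print('track top d',onz(d,*D2(*p),.036)[:2])
for p in [(72,483),(216,483)]: print('track top d',onz(d,*D(*p),.036)[:2])
w=load('pics/wrist0.npz')
print([proj(w,onz(s,*S(455,106),.068))])
E
```

```text
knuckle [ 0.52200946 -0.04198173  0.068     ] [ 0.51414409 -0.03722662  0.068     ]
tabtop [ 0.50409209 -0.38247373  0.109     ] [ 0.50108087 -0.38925792  0.109     ]
collar [ 0.50884177 -0.38881908  0.072     ]
markers [ 0.49352356 -0.33182631  0.125     ] [ 0.48327455 -0.2783609   0.125     ] [ 0.47745387 -0.27499911  0.125     ]
stand top [ 0.48250511 -0.42063213]
stand top [ 0.5423105 -0.4002588]
stand top [ 0.51268821 -0.23290274]
stand top [ 0.44591993 -0.25843662]
track top s [ 0.61535371 -0.16554854]
track top s [0.57653265 0.2432203 ]
track top s [ 0.46612648 -0.18483944]
track top s [0.4289763  0.23026353]
track top d [0.55530332 0.25651558]
track top d [0.41964433 0.2361139 ]
track top d [ 0.59461018 -0.15920995]
track top d [ 0.45916068 -0.17663798]
[array([172.03217479, 265.35312747])]
```

View pics/wrist0.png

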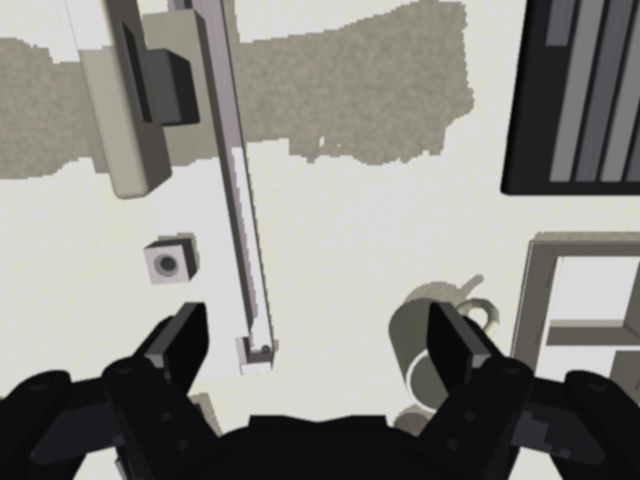

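The wrist picture shows the knuckle's hole at (166,264), and the track's near edge runs from (240,150) to (265,340). I'll go above the knuckle and turn the tool so the fingers close along the bracket's y.

carry_out(twist=[[0,0,0],[0,0,0],[0,0,0],[0,0,0],[0,0,0.0942],[0,0,0.0942],[0,0,0.0942],[0,0,0.0942],[0,0,0.0942],[0,0,0.0942],[0,0,0.0942],[0,0,0.0942],[0,0,0.0942],[0,0,0.0942],[0,0,0]], delta_pos=[[-0.0133,-0.0435,0],[-0.0133,-0.0435,0],[-0.0133,-0.0435,0],[-0.0133,-0.0435,0],[0,0,0],[0,0,0],[0,0,0],[0,0,0],[0,0,0],[0,0,0],[0,0,0],[0,0,0],[0,0,0],[0,0,0],[0,0,0]], gripper=[0.4,0.4,0.4,0.4,0.4,0.4,0.4,0.4,0.4,0.4,0.4,0.4,0.4,0.4,0.4], grip_force=40)

```text
t: 1.65
tool_pos: [0.5192, -0.0398, 0.2311]
orientation: [0.999, 0.045, -0.0, 0.0]
contact_force: [-0.2, -0.1, -0.9]
opening: 0.0596
grasp_force: 0.0
```

```bash
python3 - <<'E'
from h import *
s=st(); print(np.round(s['qpos'],2), R.from_quat(s['orientation']).as_matrix().round(3).tolist())
c=cap('wrist','w1.png'); np.savez('pics/w1.npz',**{k:c[k] for k in('img','R','t','K','C')})
E
```

```text
1.65 [ 0.5192 -0.0398  0.2311] [ 9.99e-01  4.50e-02 -3.00e-04  0.00e+00] [-0.2 -0.1 -0.9] [ 0.03  0.01 -0.02] 0.05956623493947353 0.0
[ 0.22  0.25 -0.23  1.88  0.07  1.02 -1.52] [[0.996, 0.09, -0.001], [0.09, -0.996, -0.0], [-0.001, 0.0, -1.0]]
```

View pics/w1.png

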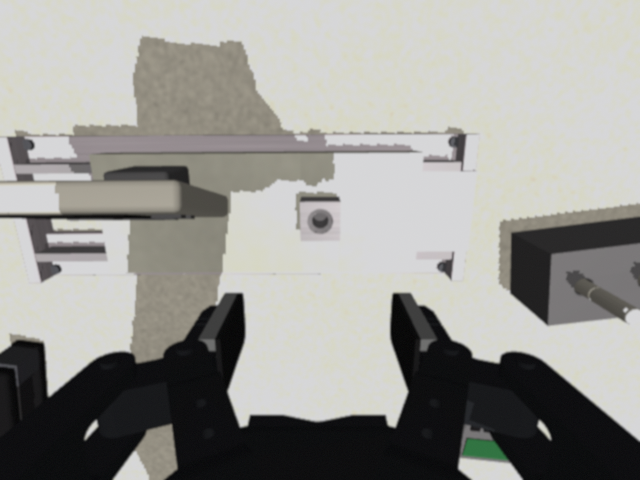

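In this picture the knuckle's hole is at (320,220). The track's right end runs from (478,134) to (463,281), and its left end from (8,137) to (32,282).

```bash
python3 - <<'E'
from h import *
c=load('pics/w1.npz')
k=onz(c,319.5,220,.068); print('k',k)
P=[onz(c,u,v,.036)[:2] for u,v in [(478,134),(463,281),(6,137),(31,282)]]
print(np.round(P,4))
# refine hole & block by threshold
g=cv2.cvtColor(c['img'],cv2.COLOR_RGB2GRAY)[185:255,285:355]
print(g[::3,::3])
e=(P[2]+P[3])/2-(P[0]+P[1])/2; print('len',np.hypot(*e),'yaw',np.arctan2(-e[0],e[1])); 
e2=P[2]-P[0]; e3=P[3]-P[1]; print(np.arctan2(-e2[0],e2[1]),np.arctan2(-e3[0],e3[1]),[np.hypot(*x) for x in(e2,e3,P[1]-P[0],P[3]-P[2])])
m=sum(P)/4; u=e/np.hypot(*e); print('mid',m,'k along',(k[:2]-m)@u,'across',(k[:2]-m)@np.array([u[1],-u[0]]))
E
```

```text
k [ 0.51739487 -0.04152101  0.068     ]
[[ 0.5991 -0.1729]
 [ 0.4615 -0.188 ]
 [ 0.5588  0.2379]
 [ 0.4215  0.2336]]
[[214 214 215 214 214 214 214 190 182 160 156 212 214 214 214 215 215 214
  214 214 215 214 214 214]
 [215 215 215 215 214 214 215 215 215 214 214 214 215 215 214 214 214 214
  214 214 214 214 215 215]
 [215 214 215 214 212 183 184 202 207 208 213 183 183 203 207 207 213 214
  214 214 214 215 214 214]
 [215 214 214 212 155 140 138 141 141 142 153 139 139 142 141 141 151 179
  215 215 215 214 215 214]
 [215 215 215 212 144 122  83  84  84  83  83  84  84  83  83  84  83  89
  168 214 215 215 214 215]
 [215 214 215 212 144 103  76  84  84  85  85  86  86  87  86  86  87  87
  129 214 214 214 214 215]
 [214 215 214 211 143 177 186 189 190 192 193 194 195 196 197 197 198 199
  202 214 215 214 214 214]
 [214 214 215 210 142 183 193 195 195 196 198 200 200 202 203 205 205 207
  209 215 215 214 214 215]
 [215 214 215 197 140 183 194 195 196 195 179 159 158 175 197 204 204 205
  207 214 214 215 215 214]
 [215 215 215 214 158 178 192 192 190 151 134 122 120 123 137 191 202 203

[... 1046 characters left out ...]
 214 213 214 214 214 215 214 214 215 214 214 214 215 214 215 214
  214 214 215 215 214 215]
 [214 214 214 214 213 214 214 214 215 215 215 214 215 215 214 215 214 214
  214 214 215 215 214 214]
 [213 214 213 214 213 213 214 214 214 214 214 214 214 215 214 214 215 215
  215 215 214 214 214 215]
 [214 213 214 214 214 214 214 214 214 215 214 214 214 215 215 215 214 215
  214 215 214 215 214 214]]
len 0.4181198325213907 yaw 0.09615380273004125
0.09775774584725323 0.09459025538195731 [np.float64(0.4127879716097686), np.float64(0.42345274201217054), np.float64(0.13850255248280952), np.float64(0.13745518579384663)]
mid [0.51022092 0.02765753] k along -0.06954772358036325 across 0.0004992794292365836
```

carry_out(twist=[[0,0,0],[0,0,0],[0,0,0],[0,0,0],[0,0,0],[0,0,0],[0,0,0],[0,0,0],[0,0,0],[0,0,0],[0,0,0],[0,0,0],[0,0,0],[0,0,0],[0,0,0],[0,0,0]], delta_pos=[[-0.0026,0.002,0.03],[0,0,0.03],[0,0,0.03],[0,0,0.03],[0,0,0.03],[0,0,0.03],[0,0,0.03],[0,0,0.02],[0,0,0.012],[0,0,0],[0,0,0],[0,0,0],[0,0,0],[0,0,0],[0,0,0],[0,0,0]], gripper=[0.4,0.4,0.4,0.4,0.4,0.4,0.4,0.4,0.4,0.4,-1,-1,-1,-1,-1,-1], grip_force=40)

```text
t: 3.3
tool_pos: [0.5185, -0.0417, 0.0509]
orientation: [0.999, 0.046, 0.001, 0.0]
contact_force: [-1.7, -0.4, 6.5]
opening: 0.0331
grasp_force: 41.4
```

carry_out(twist=[[0,0,0],[0,0,0],[0,0,0],[0,0,0],[0,0,0],[0,0,0],[0,0,0],[0,0,0],[0,0,0],[0,0,0]], delta_pos=[[0,-0.003,0],[0,-0.006,0],[0,-0.006,0],[0,-0.006,0],[0,-0.006,0],[0,-0.006,0],[0,-0.006,0],[0,-0.006,0],[0,-0.003,0],[0,0,0]], gripper=[-1,-1,-1,-1,-1,-1,-1,-1,-1,-1])

```text
t: 4.3
tool_pos: [0.5151, -0.0062, 0.0509]
orientation: [0.999, 0.046, 0.001, 0.0]
contact_force: [-1.2, -1.5, 6.7]
opening: 0.0329
grasp_force: 41.5
```

carry_out(twist=[[0,0,0],[0,0,0],[0,0,0],[0,0,0],[0,0,0],[0,0,0],[0,0,0],[0,0,0],[0,0,0],[0,0,0],[0,0,0]], delta_pos=[[0,0,0],[0,0,0],[0,0,0],[0,0,0],[0,0,-0.02],[0,0,-0.04],[0,0,-0.04],[0,0,-0.04],[0,0,-0.04],[0,0,-0.06],[0,0,0]], gripper=[0.4,0.4,0.4,0.4,0.4,0.4,0.4,0.4,0.4,0.4,0.4])

```text
t: 5.4
tool_pos: [0.5184, -0.0054, 0.2358]
orientation: [0.999, 0.046, 0.005, 0.0]
contact_force: [1.0, 0.7, -0.2]
opening: 0.0599
grasp_force: 0.0
```

```bash
python3 - <<'E'
from h import *
s=st()
c=cap('wrist','w2.png'); np.savez('pics/w2.npz',**{k:c[k] for k in('img','R','t','K','C')})
im=c['img']; u,v=proj(c,(0.514,-0.006,.068)).astype(int); print(u,v)
a=cv2.resize(im[v-30:v+30,u-30:u+30],None,fx=8,fy=8,interpolation=cv2.INTER_CUBIC)
g=cv2.cvtColor(im,cv2.COLOR_RGB2GRAY)[v-16:v+16,u-16:u+16]
m=(g<150).astype(np.uint8); 
n,l,stt,cen=cv2.connectedComponentsWithStats(m); print(stt,cen)
i=[i for i in range(1,n) if stt[i,4]>30 and np.hypot(*(cen[i]-16))<8]
for j in i: print('hole',onz(c,u-16+cen[j][0],v-16+cen[j][1],.068))
# scale gamma for peeking in the hole
b=np.clip(a.astype(float)*1.5,0,255).astype(np.uint8)
cv2.imwrite('pics/hole2.png',b[:,:,::-1])
E
```

```text
5.4 [ 0.5184 -0.0054  0.2358] [9.989e-01 4.560e-02 5.400e-03 3.000e-04] [ 1.   0.7 -0.2] [ 0.02 -0.03 -0.01] 0.05990778142873693 0.0
317 223
[[  0   0  32  32 573]
 [  5   6  24  24 451]] [[14.42233857 13.69633508]
 [16.8691796  17.79157428]]
hole [ 0.51300224 -0.00626017  0.068     ]
```

View pics/hole2.png

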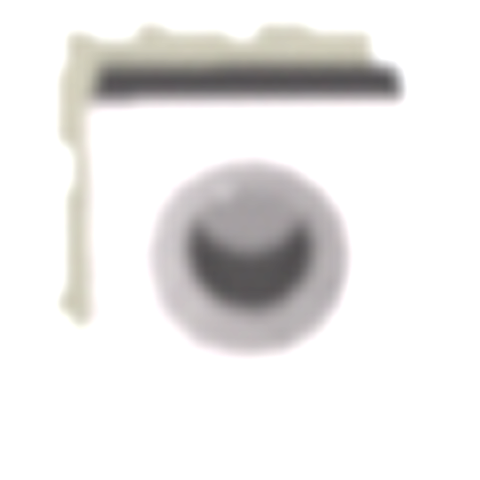

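The wrist crop shows the countersunk hole centred on the knuckle and bare strip below it, with no hole edge visible. Next I'll go above the pin.

carry_out(twist=[[0,0,0],[0,0,0],[0,0,0],[0,0,0],[0,0,0],[0,0,0],[0,0,0],[0,0,0],[0,0,0]], delta_pos=[[-0.007,0.0558,0],[-0.007,0.0558,0],[-0.007,0.0558,0],[-0.007,0.0558,0],[-0.007,0.0558,0],[-0.007,0.0558,0],[-0.007,0.0558,0],[-0.007,0.0558,0],[-0.007,0.0558,0]], gripper=[0.4,0.4,0.4,0.4,0.4,0.4,0.4,0.4,0.4])

```text
t: 6.35
tool_pos: [0.5007, -0.3862, 0.2281]
orientation: [0.999, 0.046, -0.001, -0.001]
contact_force: [0.1, -0.9, -0.1]
opening: 0.0601
grasp_force: 0.0
```

carry_out(twist=[[0,0,-0.089],[0,0,-0.089],[0,0,-0.089],[0,0,-0.089],[0,0,-0.089],[0,0,-0.089],[0,0,-0.089],[0,0,-0.089],[0,0,-0.089],[0,0,-0.089],[0,0,-0.089],[0,0,-0.089],[0,0,0],[0,0,0]], delta_pos=[[0,0,0],[0,0,0],[0,0,0],[0,0,0],[0,0,0],[0,0,0],[0,0,0],[0,0,0],[0,0,0],[0,0,0],[0,0,0],[0,0,0],[0,0,0],[0,0,0]], gripper=[0.4,0.4,0.4,0.4,0.4,0.4,0.4,0.4,0.4,0.4,0.4,0.4,0.4,0.4])

```text
t: 7.75
tool_pos: [0.5011, -0.3848, 0.2286]
orientation: [0.635, 0.772, 0.0, -0.001]
contact_force: [-0.7, -0.4, -0.8]
opening: 0.0598
grasp_force: 0.0
```

```bash
python3 - <<'E'
from h import *
s=st(); print(R.from_quat(s['orientation']).as_matrix().round(3).tolist(),np.round(s['qpos'],2))
c=cap('wrist','w3.png'); np.savez('pics/w3.npz',**{k:c[k] for k in('img','R','t','K','C')})
print(proj(c,(0.504,-0.385,.109)),proj(c,(0.504,-0.385,.072)))
E
```

```text
7.75 [ 0.5011 -0.3848  0.2286] [ 6.352e-01  7.723e-01  1.000e-04 -1.000e-03] [-0.7 -0.4 -0.8] [-0.04 -0.04 -0.06] 0.0598191327568404 0.0
[[-0.193, 0.981, -0.001], [0.981, 0.193, 0.001], [0.002, -0.001, -1.0]] [ 0.89  0.46 -0.38  1.6   0.18  1.11  0.66]
[321.60594712 233.77954644] [321.14126192 221.73217079]
```

View pics/w3.png

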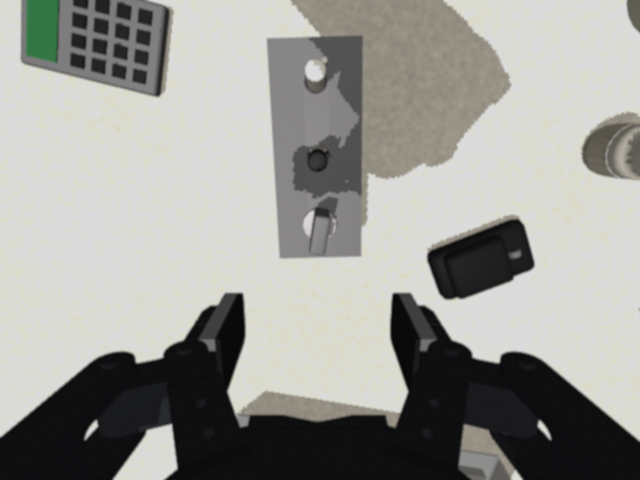

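The stand lies at image rows 37–258. The pin's collar is at about (319,225), with its tab at about (320,232) turned a few degrees, and the markers are at (317,158) and (316,72). I'll enlarge the tab.

```bash
python3 - <<'E'
import cv2
b=cv2.imread('pics/w3.png')[190:265,280:360]
b=cv2.resize(b,None,fx=8,fy=8,interpolation=cv2.INTER_NEAREST)
for i in range(8): cv2.putText(b,str(280+10*i),(80*i,12),0,.4,(0,0,255)); cv2.putText(b,str(190+10*i),(0,80*i+12),0,.4,(255,0,0))
cv2.imwrite('pics/tab.png',b)
E
```

```text
(no output)
```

View pics/tab.png

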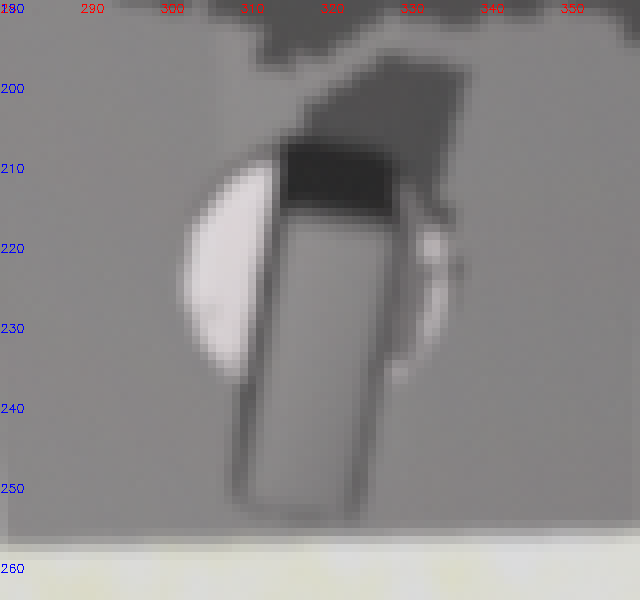

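The crop shows the tab's top face with corners at (314.5,216.5), (328,217.5), (309,252) and (324,253.5), and the collar from x=301.5 to 335.

```bash
python3 - <<'E'
from h import *
c=load('pics/w3.npz'); s=robot.get_state()
P=[onz(c,u,v,.109) for u,v in [(314.5,216.5),(328,217.5),(309,252),(324,253.5)]]
m=sum(P)/4; e=(P[0]+P[1]-P[2]-P[3])/2; T=R.from_quat(s['orientation']).as_matrix()
print(m,np.linalg.norm(e),np.linalg.norm(P[1]-P[0]),np.linalg.norm(P[3]-P[2]))
for a,b in((0,2),(1,3)): q=T.T@(P[a]-P[b]); print('edge angle in tool (deg about z)',np.degrees(np.arctan2(q[1],q[0])))
print('collar',onz(c,318.3,223,.075))
t=np.array([m[0],m[1],.073]); print('tool delta units',T.T@(t-s['tool_pos'])/.75)
E
```

```text
[ 0.50222001 -0.38639793  0.109     ] 0.027413193875333208 0.009773489404693438 0.011196829916537877
edge angle in tool (deg about z) 8.654196827851361
edge angle in tool (deg about z) 5.6592460212555
collar [ 0.50175572 -0.38578542  0.075     ]
tool delta units [-0.00250253  0.0010271   0.20786709]
```

carry_out(twist=[[0,0,0.078],[0,0,0],[0,0,0],[0,0,0],[0,0,0],[0,0,0],[0,0,0],[0,0,0],[0,0,0],[0,0,0],[0,0,0],[0,0,0],[0,0,0],[0,0,0],[0,0,0],[0,0,0],[0,0,0],[0,0,0]], delta_pos=[[-0.0025,0.001,0.028],[0,0,0.03],[0,0,0.03],[0,0,0.03],[0,0,0.03],[0,0,0.03],[0,0,0.02],[0,0,0],[0,0,0],[0,0,0],[0,0,0],[0,0,0],[0,0,0],[0,0,0],[0,0,0],[0,0,0],[0,0,0],[0,0,0]], gripper=[0.4,0.4,0.4,0.4,0.4,0.4,0.4,0.4,0.4,-1,-1,-1,-1,-1,-1,-1,-1,-1], grip_force=60)

```text
t: 9.6
tool_pos: [0.5034, -0.3872, 0.0824]
orientation: [0.68, 0.733, 0.0, 0.001]
contact_force: [-1.2, 0.7, 6.2]
opening: 0.0112
grasp_force: 59.1
```

```bash
python3 -c "
from h import *
s=st();print(R.from_quat(s['orientation']).as_matrix().round(3).tolist())"
```

```text
9.6 [ 0.5034 -0.3872  0.0824] [6.800e-01 7.332e-01 1.000e-04 8.000e-04] [-1.2  0.7  6.2] [ 0.08  0.1  -0.02] 0.011202424206977339 59.148539900779724
[[-0.075, 0.997, 0.001], [0.997, 0.075, -0.001], [-0.001, 0.001, -1.0]]
```

carry_out(twist=[[0,0,0],[0,0,0],[0,0,0],[0,0,0],[0,0,0],[0,0,0],[0,0,0],[0,0,0],[0,0,0.0822],[0,0,0.0822],[0,0,0.0822],[0,0,0.0822],[0,0,0.0822],[0,0,0.0822],[0,0,0.0822],[0,0,0.0822],[0,0,0.0822],[0,0,0.0822],[0,0,0.0822],[0,0,0.0822]], delta_pos=[[0,0,-0.01],[0,0,-0.02],[0,0,-0.03],[0,0,-0.03],[0,0,-0.03],[0,0,-0.03],[0,0,-0.03],[0,0,-0.02],[0,0,0],[0,0,0],[0,0,0],[0,0,0],[0,0,0],[0,0,0],[0,0,0],[0,0,0],[0,0,0],[0,0,0],[0,0,0],[0,0,0]], gripper=[-1,-1,-1,-1,-1,-1,-1,-1,-1,-1,-1,-1,-1,-1,-1,-1,-1,-1,-1,-1])

```text
t: 11.6
tool_pos: [0.5026, -0.3864, 0.2315]
orientation: [0.999, 0.046, -0.0, -0.0]
contact_force: [-0.3, 0.3, -0.9]
opening: 0.0112
grasp_force: 58.6
```

```bash
python3 -c "
from h import *
s=st();T=R.from_quat(s['orientation']).as_matrix();print(T.round(3).tolist())
print(T.T@(np.array([.513,-.0063,s['tool_pos'][2]])-s['tool_pos'])/.75)"
```

```text
11.6 [ 0.5026 -0.3864  0.2315] [ 9.989e-01  4.580e-02 -1.000e-04 -3.000e-04] [-0.3  0.3 -0.9] [ 0.02 -0.   -0.06] 0.011242848769748029 58.57196509838104
[[0.996, 0.092, -0.0], [0.092, -0.996, 0.001], [-0.0, -0.001, -1.0]]
[ 6.02180480e-02 -5.03378451e-01  3.27273590e-04]
```

carry_out(twist=[[0,0,0],[0,0,0],[0,0,0],[0,0,0],[0,0,0],[0,0,0],[0,0,0],[0,0,0],[0,0,0],[0,0,0],[0,0,0],[0,0,0],[0,0,0],[0,0,0]], delta_pos=[[0.005,-0.0419,0],[0.005,-0.0419,0],[0.005,-0.0419,0],[0.005,-0.0419,0],[0.005,-0.0419,0],[0.005,-0.0419,0],[0.005,-0.0419,0],[0.005,-0.0419,0],[0.005,-0.0419,0],[0.005,-0.0419,0],[0.005,-0.0419,0],[0.005,-0.0419,0],[0,0,0],[0,0,0]], gripper=[-1,-1,-1,-1,-1,-1,-1,-1,-1,-1,-1,-1,-1,-1])

```text
t: 13.0
tool_pos: [0.5109, -0.0062, 0.2316]
orientation: [0.999, 0.05, 0.0, 0.0]
contact_force: [-0.2, -0.6, -0.7]
opening: 0.0107
grasp_force: 58.7
```

```bash
python3 - <<'E'
from h import *
s=st();T=R.from_quat(s['orientation']).as_matrix()
print(T.T@(np.array([.513,-.0063,s['tool_pos'][2]])-s['tool_pos'])/.75)
c=cap('wrist','w4.png'); np.savez('pics/w4.npz',**{k:c[k] for k in('img','R','t','K','C')})
print(proj(c,(.513,-.0063,.068)),proj(c,s['tool_pos']),proj(c,np.array(s['tool_pos'])-[0,0,.0744]))
E
```

```text
13.0 [ 0.5109 -0.0062  0.2316] [0.9988 0.0496 0.     0.    ] [-0.2 -0.6 -0.7] [-0.05  0.02  0.02] 0.010727457224248648 58.681649565696716
[2.73003930e-03 4.13732255e-04 1.98830812e-08]
[318.00126618 215.22297908] [317.52502096 306.73661232] [317.5895563  251.01491007]
```

View pics/w4.png

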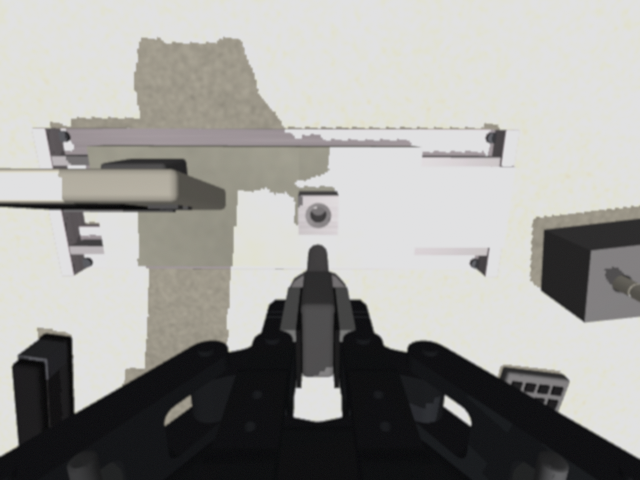

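The pin's tip is at about (318,247) and the hole at (318,214). Both track ends are visible now, with corners near (35,130), (507,130), (72,274) and (488,275).

```bash
python3 - <<'E'
from h import *
c=load('pics/w4.npz'); s=robot.get_state()
g=cv2.cvtColor(c['img'],cv2.COLOR_RGB2GRAY)
for v in range(240,276,3): 
    r=np.where(g[v,290:345]<110)[0]+290; print(v,(r.min(),r.max()) if len(r) else None)
h=g[198:232,300:337]; ys,xs=np.where(h<150); print('holemask',xs.mean()+300,ys.mean()+198,xs.min()+300,xs.max()+300,ys.min()+198,ys.max()+198)
P=[onz(c,u,v,.036)[:2] for u,v in [(507,130),(488,275),(35,130),(72,274)]]
P=np.array(P);r=(P[0]+P[1])/2;l=(P[2]+P[3])/2;u=(l-r)/np.hypot(*(l-r));k=onz(c,318,214,.068)[:2]
print(P,np.hypot(*(l-r)),'yaw',np.arctan2(-u[0],u[1]),'k',k,'from right',(k-r)@u,'from left',(k-l)@u)
z=s['tool_pos'][2]-.0744
for v in (250,252,254,256,258): print(v,onz(c,318,v,z))
E
```

```text
240 None
243 None
246 (np.int64(313), np.int64(321))
249 (np.int64(310), np.int64(324))
252 (np.int64(309), np.int64(325))
255 (np.int64(309), np.int64(326))
258 (np.int64(308), np.int64(326))
261 (np.int64(308), np.int64(326))
264 (np.int64(308), np.int64(327))
267 (np.int64(308), np.int64(327))
270 (np.int64(307), np.int64(327))
273 (np.int64(303), np.int64(332))
holemask 317.8018867924528 214.93632075471697 300 329 198 226
[[ 0.59795692 -0.163199  ]
 [ 0.46305801 -0.17805304]
 [ 0.55652026  0.24626764]
 [ 0.42306947  0.22579505]] 0.40869026255506724 yaw 0.09978274932941557 k [ 0.51404769 -0.00619236] from right 0.1652554173139023 from left -0.24343484524116496
250 [ 0.51157463 -0.00638198  0.15710014]
252 [ 0.5102878  -0.00651288  0.15710014]
254 [ 0.50899679 -0.0066442   0.15710014]
256 [ 0.50770161 -0.00677594  0.15710014]
258 [ 0.50640221 -0.00690811  0.15710014]
```

carry_out(twist=[[0,0,0],[0,0,0],[0,0,0],[0,0,0],[0,0,0],[0,0,0],[0,0,0],[0,0,0],[0,0,0],[0,0,0],[0,0,0],[0,0,0],[0,0,0]], delta_pos=[[0.0045,-0.0003,0.02],[0,0,0.025],[0,0,0.025],[0,0,0.02],[0,0,0.0195],[0,0,0],[0,0,0.004],[0,0,0.004],[0,0,0.004],[0,0,0.004],[0,0,0.004],[0,0,0.004],[0,0,0]], gripper=[-1,-1,-1,-1,-1,-1,-1,-1,-1,-1,-1,-1,-1])

```text
t: 14.35
tool_pos: [0.5141, -0.0065, 0.1307]
orientation: [0.999, 0.048, -0.0, -0.0]
contact_force: [0.6, -0.1, -1.0]
opening: 0.0108
grasp_force: 58.8
```

carry_out(twist=[[0,0,0],[0,0,0],[0,0,0],[0,0,0],[0,0,0],[0,0,0],[0,0,0],[0,0,0]], delta_pos=[[0,0,0.004],[0,0,0.004],[0,0,0.004],[0,0,0.004],[0,0,0.004],[0,0,0.004],[0,0,0.004],[0,0,0]], gripper=[-1,-1,-1,-1,-1,-1,-1,-1])

```text
t: 15.15
tool_pos: [0.5141, -0.0065, 0.1097]
orientation: [0.999, 0.048, -0.0, -0.0]
contact_force: [0.4, 0.5, -0.6]
opening: 0.0108
grasp_force: 58.8
```

carry_out(twist=[[0,0,0],[0,0,0],[0,0,0],[0,0,0],[0,0,0]], delta_pos=[[0,0,0.002],[0,0,0.002],[0,0,0.002],[0,0,0.001],[0,0,0]], gripper=[-1,-1,-1,-1,-1])

```text
t: 15.65
tool_pos: [0.5149, -0.0065, 0.1062]
orientation: [0.999, 0.048, 0.0, 0.0]
contact_force: [-2.0, -0.2, 10.2]
opening: 0.011
grasp_force: 60.5
```

carry_out(twist=[[0,0,0],[0,0,0],[0,0,0],[0,0,0],[0,0,0],[0,0,0],[0,0,0]], delta_pos=[[0,-0.001,0],[0,-0.001,0],[0,-0.001,0],[0,-0.001,0],[0,-0.001,0],[0,-0.001,0],[0,0,0]], gripper=[-1,-1,-1,-1,-1,-1,-1])

```text
t: 16.35
tool_pos: [0.5148, -0.0052, 0.1062]
orientation: [0.999, 0.047, 0.001, 0.002]
contact_force: [-1.4, -6.6, 8.9]
opening: 0.0109
grasp_force: 60.2
```

carry_out(twist=[[0,0,0],[0,0,0],[0,0,0],[0,0,0],[0,0,0],[0,0,0]], delta_pos=[[0,-0.001,0],[0,-0.001,0],[0,-0.001,0],[0,-0.001,0],[0,-0.001,0],[0,0,0]], gripper=[-1,-1,-1,-1,-1,-1])

```text
t: 16.95
tool_pos: [0.5145, -0.0022, 0.1062]
orientation: [0.999, 0.047, 0.001, 0.002]
contact_force: [-0.9, -7.3, 8.8]
opening: 0.0109
grasp_force: 60.1
```

carry_out(twist=[[0,0,0],[0,0,0],[0,0,0],[0,0,0],[0,0,0],[0,0,0],[0,0,0]], delta_pos=[[0,-0.001,0],[0,-0.001,0],[0,-0.001,0],[0,-0.001,0],[0,-0.001,0],[0,-0.001,0],[0,0,0]], gripper=[-1,-1,-1,-1,-1,-1,-1])

```text
t: 17.65
tool_pos: [0.514, 0.0022, 0.1062]
orientation: [0.999, 0.047, 0.001, 0.002]
contact_force: [-1.9, -7.5, 8.4]
opening: 0.0113
grasp_force: 60.2
```

carry_out(twist=[[0,0,0],[0,0,0],[0,0,0],[0,0,0],[0,0,0],[0,0,0],[0,0,0]], delta_pos=[[0,-0.001,0],[0,-0.001,0],[0,-0.001,0],[0,-0.001,0],[0,-0.001,0],[0,-0.001,0],[0,0,0]], gripper=[-1,-1,-1,-1,-1,-1,-1])

```text
t: 18.35
tool_pos: [0.5136, 0.0067, 0.1062]
orientation: [0.999, 0.047, 0.001, 0.002]
contact_force: [-2.2, -8.1, 9.1]
opening: 0.0114
grasp_force: 60.2
```

carry_out(twist=[[0,0,0],[0,0,0],[0,0,0],[0,0,0],[0,0,0],[0,0,0],[0,0,0]], delta_pos=[[0,-0.001,0],[0,-0.001,0],[0,-0.001,0],[0,-0.001,0],[0,-0.001,0],[0,-0.001,0],[0,0,0]], gripper=[-1,-1,-1,-1,-1,-1,-1])

```text
t: 19.05
tool_pos: [0.5132, 0.0112, 0.1062]
orientation: [0.999, 0.047, 0.001, 0.002]
contact_force: [-2.0, -7.4, 9.1]
opening: 0.0107
grasp_force: 60.2
```

carry_out(twist=[[0,0,0],[0,0,0],[0,0,0],[0,0,0],[0,0,0],[0,0,0],[0,0,0]], delta_pos=[[-0.0005,-0.001,0],[0,-0.001,0],[0,-0.001,0],[0,-0.001,0],[0,-0.001,0],[0,-0.001,0],[0,0,0]], gripper=[-1,-1,-1,-1,-1,-1,-1])

```text
t: 19.75
tool_pos: [0.5126, 0.0158, 0.1062]
orientation: [0.999, 0.047, 0.001, 0.002]
contact_force: [-0.7, -7.9, 8.9]
opening: 0.0107
grasp_force: 60.2
```

carry_out(twist=[[0,0,0],[0,0,0],[0,0,0],[0,0,0],[0,0,0],[0,0,0],[0,0,0]], delta_pos=[[0,-0.001,0],[0,-0.001,0],[0,-0.001,0],[0,-0.001,0],[0,-0.001,0],[0,-0.001,0],[0,0,0]], gripper=[-1,-1,-1,-1,-1,-1,-1])

```text
t: 20.45
tool_pos: [0.5121, 0.0205, 0.1061]
orientation: [0.999, 0.047, 0.001, 0.002]
contact_force: [-1.7, -7.3, 8.2]
opening: 0.0109
grasp_force: 60.2
```

carry_out(twist=[[0,0,0],[0,0,0],[0,0,0],[0,0,0],[0,0,0],[0,0,0],[0,0,0]], delta_pos=[[0,-0.001,0],[0,-0.001,0],[0,-0.001,0],[0,-0.001,0],[0,-0.001,0],[0,-0.001,0],[0,0,0]], gripper=[-1,-1,-1,-1,-1,-1,-1])

```text
t: 21.15
tool_pos: [0.5107, 0.0279, 0.105]
orientation: [0.999, 0.048, 0.0, 0.0]
contact_force: [0.7, -2.8, 1.6]
opening: 0.0113
grasp_force: 59.0
```

carry_out(twist=[[0,0,0],[0,0,0],[0,0,0],[0,0,0],[0,0,0]], delta_pos=[[0,0,0.002],[0,0,0.002],[0,0,0.001],[0,0,0],[0,0,0]], gripper=[-1,-1,-1,-1,-1])

```text
t: 21.65
tool_pos: [0.5106, 0.0283, 0.1009]
orientation: [0.999, 0.048, -0.0, 0.0]
contact_force: [0.6, -4.4, -1.5]
opening: 0.0109
grasp_force: 58.6
```

carry_out(twist=[[0,0,0],[0,0,0],[0,0,0],[0,0,0],[0,0,0],[0,0,0],[0,0,0],[0,0,0],[0,0,0]], delta_pos=[[0,0.0012,0.002],[0,0,0.003],[0,0,0.003],[0,0,0.003],[0,0,0.003],[0,0,0.003],[0,0,0.003],[0,0,0.003],[0,0,0]], gripper=[-1,-1,-1,-1,-1,-1,-1,-1,-1])

```text
t: 22.55
tool_pos: [0.5106, 0.0279, 0.0835]
orientation: [0.999, 0.048, -0.0, -0.0]
contact_force: [-1.0, -0.4, -1.0]
opening: 0.0115
grasp_force: 58.8
```

Nothing is resisting the pin. About 3 mm remain, and I'll press a little past that.

carry_out(twist=[[0,0,0],[0,0,0],[0,0,0],[0,0,0],[0,0,0],[0,0,0]], delta_pos=[[0,0,0.002],[0,0,0.001],[0,0,0.001],[0,0,0.001],[0,0,0.001],[0,0,0]], gripper=[-1,-1,-1,-1,-1,-1])

```text
t: 23.15
tool_pos: [0.5108, 0.0278, 0.0803]
orientation: [0.999, 0.048, 0.0, 0.0]
contact_force: [-2.4, -0.5, 7.8]
opening: 0.0108
grasp_force: 60.1
```

carry_out(twist=[[0,0,0],[0,0,0],[0,0,0],[0,0,0],[0,0,0],[0,0,0],[0,0,0],[0,0,0],[0,0,0],[0,0,0],[0,0,0],[0,0,0],[0,0,0],[0,0,0]], delta_pos=[[0,0,-0.001],[0,0,0],[0,0,0],[0,0,0],[0,0,0],[0,0,0],[0,0,-0.01],[0,0,-0.02],[0,0,-0.03],[0,0,-0.04],[0,0,-0.04],[0,0,-0.04],[0,0,-0.02],[0,0,0]], gripper=[-1,0,0,0,0,0,0,0,0,0,0,0,0,0])

```text
t: 24.55
tool_pos: [0.5126, 0.0278, 0.2333]
orientation: [0.999, 0.048, 0.003, 0.0]
contact_force: [0.6, 0.5, -0.6]
opening: 0.0426
grasp_force: 0.0
```

```bash
python3 - <<'E'
from h import *
st()
a=cap('wrist')['img'][100:340,150:490]; d=cap('side')['img'][145:345,260:380]
a=cv2.resize(a,None,fx=1.4,fy=1.4); d=cv2.resize(d,(202,336),interpolation=cv2.INTER_CUBIC)
cv2.imwrite('pics/end.png',np.hstack([a,d])[:,:,::-1])
E
```

```text
24.55 [0.5126 0.0278 0.2333] [9.988e-01 4.830e-02 2.900e-03 1.000e-04] [ 0.6  0.5 -0.6] [-0.01 -0.06 -0.01] 0.04262115422498653 0.0
```

View pics/end.png

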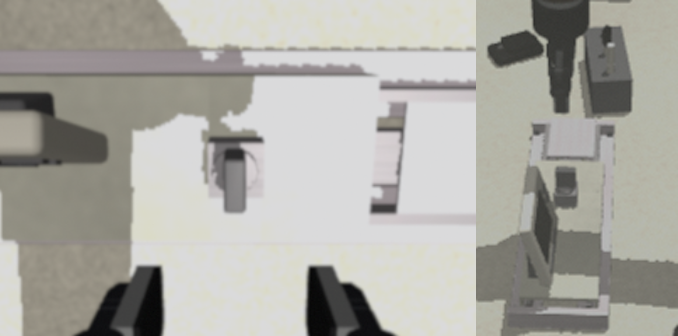

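The last picture shows the pin standing in the knuckle with its collar on top at about (237,170). The gripper is clear and both markers are still in the stand.

```bash
python3 -c "
from station import robot
print(robot.sign_off())"
```

```text
the job is handed in; nothing more can be done
None
```

The foot is back over the bracket's hidden knuckle, and the hinge pin is threaded through both with its collar seated on the top knuckle and released; the highest force I read while fitting the pin was about 12 N, and I handed the job in at about 25 s.

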